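# Set out the sieve shaker for a herb sieving run

## Robot

A 6-joint arm with a two-finger parallel gripper is mounted at the origin on a cart in front of the work surface, level with it; the furniture and walls round the work are solid. World frame = base frame: x ahead of the robot, y to its left, z up, the work surface at z = 0. Lengths are in m, angles in degrees, forces in N, time in s.
With the tool pointing down it reaches from about 0.325 to 0.9 m from the base axis. Payload 3.5 kg.
Tool frame: the origin (TCP) lies midway between the tips of the shut fingers; the grasp point (between the pads) lies 19 mm behind it; z points along the fingers, y is the line along which they close (so a half turn about z gives the same grasp; the last joint's range is limited). The gripper opens to 85 mm and grips with 20 to 120 N. Pads are 22 mm wide; open, the fingers measure 114 mm over their backs; the gripper's body (76 mm by 85 mm) begins 54 mm behind the grasp point. The pads swing forward as they close: fully open they stand 13 mm farther back than shut.
Start: joints at [66.326, 15.837, -1.513, 72.651, 0, 84.076], TCP at [0.191, 0.595, 0.231] pointing down, gripper open.
Joint ranges: [-178.77, 178.77], [-48.84, 107.48], [-61.69, 71.31], [-111.58, 123.2], [-90, 87.43], [-180, 180]. Speed limits (degrees/s): [147.25, 147.25, 180, 180, 180, 180].

## Interface

Orientations are given as [roll, pitch, yaw] about the fixed x, y, z axes, in that order (R = Rz(yaw) Ry(pitch) Rx(roll)).
In Python, from rig import robot gives the robot as it stands. The module is installed in compiled form; this text tells all that it offers.
- The arm moves only by the tool apply_moves, never from a script. Its arguments are lists of equal length, an entry for each row: "xyz": the shift along the tool's x, y, z in m, a list of three; "yaw": the turn about the tool's z in rad; "fingers": the opening, from 0 (shut) to 1 (fully open). A call has 1 to 10 rows; each row shifts and turns the commanded pose from where the row before left it, along the tool's axes as they then stand; what a row does not reach is not made up. A row lasts 1/8 s, in which the tool goes at most 62.5 mm and 10.7 degrees, less where a joint would pass 70% of its speed; a pose out of reach is approached as far as the arm can. A call is refused whole if a number of a shift passes 0.0625 or a number of a turn 0.188, either way. A call with a gripper value outside its range is refused whole. The fingers move at their own pace and stop on an object; the grip force is fixed at half the most. Time passes only in rows, so rows that do not move let the fingers close. It gives the time, the measured TCP pose, the force, the opening and the grip force at its end, in the units of the state.
- robot.state(): the state, without advancing time (a new reading comes with each control period).
- robot.camera(name): name is "scene" or "top"; returns a dict with "frame" (384x512x3 uint8, red, green, blue), "depth" (384x512 float32, m along the optical axis (not along the pixel's ray), 0 where there is no reading), "vertical_fov" (degrees; the focal length in pixels is half the picture's height over the tangent of half this angle, whatever the lens; pixels are square), "cx", "cy" (the principal point, pixels), "k1" (the pictures are not rectified: a ray, as slopes to the right and down, at radius r is drawn at 1 + k1 r^2 times it, then the intrinsics apply), "pose" (4x4, takes a point from camera to world coordinates). Camera axes: x right, y up, looking along -z (the intrinsics and any distortion apply to the point x, -y, -z); pixel columns grow to the right and rows downward; lengths in m; the calibration is good to about 2 mm. A picture is of the moment at which its call begins.
- robot.job_done(): hands the job in; it is judged then, once.
The state is a dict: "clock": time; "joint_pos": joint angles; "qvel": joint speeds; "joint_torque": joint torques, N m; "position": TCP position; "tool_rot": TCP orientation; "force": force on the tool from outside, world axes, zero at the start; "moment": the same for the moment, N m; "grip_width": finger opening in m; "gripper_force": force on a finger pad.
Only numpy, scipy, OpenCV 4.12 (cv2) and the standard library are available. Lean on these libraries where they do the work, as an engineer would, in place of code of your own. Each camera call takes 0.05 s, during which the arm holds its last target. There are 200 camera calls.

## Task

Get the little sieve shaker ready for a run: seat the collecting pan in the ring on the shaker, nest the fine (yellow) sieve on the pan and the coarse (blue) sieve on top of it, so that the fine one is between the two and all three sit fully home. On the rubber mat, stand the jar of green herb (green dot) in the middle of the free strip left of the shaker, and lay the sieve lid, knob up, in the middle of the free strip right of it, ready to close up after pouring. Leave the jar of red herb, the tape roll and the wooden scoop where they are.

Things in the scene. Friction and masses are not known exactly. Their poses are not given: they have to be found in the camera images.
- shaker: Fixed off-white sieve shaker on a grey-green rubber mat. Origin: table height, under its axis; x to its back (panel faces -x), y left, z up. Mat 330 mm along y, 140 along x, 4 thick. Housing 110 mm along y, 116 along x, top at z 48; round plate on it 96 across, top at z 60. Free mat strips beside it 110 x 140 mm, their middles 110 mm left (+y) and right (-y) of the axis, at z 4.
- seat (a point): Centre of the shaker's seat: the floor (60 mm above the table) inside a dark ring 6 mm high, 67.6 mm inside and 77 mm outside diameter, that takes the pan with 1.8 mm play all round. Axes as the shaker's.
- pan: Plain steel collecting pan with a closed floor and no colour band, 64 mm across, 26 mm high, open on top (60 mm inside, floor at 6 mm), lower edge chamfered 4 mm. Origin: centre of the underside, z up. 0.1 kg.
- fine_sieve: Sieve with YELLOW rim band and close brass wire cloth, 31 mm high. Frame 64 mm across from z 7 to the rim; below it a nesting skirt 56.6 across, 7 long, tapering to 51.6 at the foot, which enters the 60 mm mouth of the pan or sieve below until the frame rests on that rim. Origin: centre of the underside, z up. Seated, it lies 19 mm above the pan's origin. 0.09 kg.
- coarse_sieve: Coarse test sieve, the same shape and size as the fine one, with a BLUE band at the rim and a wide-open steel wire grid. Seated on the fine sieve its origin lies 24 mm above that one's origin. 0.09 kg.
- sieve_lid: Steel sieve lid lying on the table, 67 mm across, 14 mm high, with a black knob 22 mm across in its middle: grip the knob between 20 and 34 mm above the underside (34 mm is the top). Origin: centre of the underside (its nesting spigot), z up. 0.08 kg.
- green_jar: Closed glass sample jar with green herb in it and a GREEN paper dot on its tin lid, upright, 46 mm across, 86 mm high with the tin lid (lid 42 mm across, above 74 mm); grip the glass. Origin: centre of the underside, z up. 0.11 kg.
- red_jar: The other sample jar, with reddish herb in it and a RED dot on its tin lid; same size, not to be moved.
- tape: Roll of yellow packing tape lying flat, 96 mm across, 48 mm high, at the far left; a bystander. Origin: centre of the underside.
- scoop: Wooden herb scoop, 190 mm long, 30 mm high, lying at the near left; a bystander. Origin: its middle on the table.
Mind the look-alikes: they are no part of the job. Leave any pink look-alike of the coarse_sieve alone.

How it is judged (in metres and radians):
At the end, for the whole second after the job is handed in: Pan in the ring, fine sieve on pan, coarse sieve on fine: each level, within 5 mm of the axis of what carries it, fully home (3 mm). Green jar upright left and lid knob up right on the mat, within 15 mm of the middle of their strips fore-aft and sideways. All released, at rest (horizontal distance between pan and seat below 0.005 m and z of pan in the frame of seat between -0.003 and 0.002 m and angle between each of pan, fine_sieve, coarse_sieve, green_jar, sieve_lid's own z axis and vertical below 0.06 rad and horizontal distance between fine_sieve and pan below 0.005 m and z of fine_sieve in the frame of pan between 0.016 and 0.021 m and horizontal distance between coarse_sieve and fine_sieve below 0.005 m and z of coarse_sieve in the frame of fine_sieve between 0.021 and 0.026 m and x of green_jar in the frame of shaker between -0.015 and 0.015 m and y of green_jar in the frame of shaker between 0.095 and 0.125 m and z of green_jar in the frame of shaker between 0.001 and 0.007 m and x of sieve_lid in the frame of shaker between -0.015 and 0.015 m and y of sieve_lid in the frame of shaker between -0.125 and -0.095 m and z of sieve_lid in the frame of shaker between 0.001 and 0.007 m and linear speed of each of pan, fine_sieve, coarse_sieve, sieve_lid, green_jar below 0.02 m/s and angular speed of each of pan, fine_sieve, coarse_sieve, sieve_lid, green_jar below 0.2 rad/s); the robot touches nothing.
It fails at once if the other jar is pushed away or tipped over (distance of red_jar from where it was at the start of the episode above 0.02 m or angle between red_jar's own z axis and vertical above 0.5 rad).
It fails at once if the tape roll is pushed away or tipped over (distance of tape from where it was at the start of the episode above 0.02 m or angle between tape's own z axis and vertical above 0.5 rad).
It fails at once if the scoop is pushed away or tipped over (distance of scoop from where it was at the start of the episode above 0.02 m or angle between scoop's own z axis and vertical above 0.5 rad).
It also fails if it takes over 125 s, if anything falls off the work surface, if the arm or the gripper's body presses on something with over 40 N, if the wrist force passes 120 N, or if a joint passes its speed limit or range.

## Working session

There is one attempt and no reset: what is moved stays moved. The work goes in short steps, Python scripts to look and compute and a tool call to move; the robot and the scene stay as the last step left them, time stands still between calls to the robot, and variables do not carry over. Pictures are saved under pics/ and viewed, at most 14 in all, crops included, and the job is handed in when it is done.

Besides the shell and the picture viewer there is one more tool, called after "Request:" by a JSON object that holds its "fn" and its "kwargs". apply_moves: Moves the arm, as the interface text tells. Its arguments: {"type":"object","properties":{"xyz":{"type":"array"},"yaw":{"type":"array"},"fingers":{"type":"array"}},"required":["xyz","yaw","fingers"]}

```bash
mkdir -p pics; cat > h.py <<'E'
import numpy as np, cv2
from rig import robot
def cam(n):
    c=robot.camera(n); return c
def world(c):
    d=c["depth"]; h,w=d.shape; f=h/2/np.tan(np.radians(c["vertical_fov"])/2)
    u,v=np.meshgrid(np.arange(w),np.arange(h))
    K=np.array([[f,0,c["cx"]],[0,f,c["cy"]],[0,0,1.]])
    p=np.stack([u,v],-1).reshape(-1,1,2).astype(np.float64)
    s=cv2.undistortPoints(p,K,np.array([c["k1"],0,0,0,0.])).reshape(h,w,2)
    rays=np.stack([s[...,0],-s[...,1],-np.ones((h,w))],-1)
    R=c["pose"][:3,:3]; t=c["pose"][:3,3]
    D=rays@R.T
    P=D*d[...,None]+t
    return P,D,t
def onplane(D,t,u,v,z):
    d=D[int(round(v)),int(round(u))]; return t+d*(z-t[2])/d[2]
E
python3 - <<'E'
from h import *
for n in("scene","top"):
    c=cam(n); cv2.imwrite(f"pics/{n}0.png",cv2.resize(c["frame"][...,::-1],(768,576),interpolation=cv2.INTER_CUBIC)); print(n,c["vertical_fov"],c["cx"],c["cy"],c["k1"],c["pose"].round(3).tolist())
print(robot.state())
E
```

```text
scene 51.21839059503898 255.51200020656862 190.8516715882434 -0.0017686208322654725 [[0.624, 0.338, -0.705, -0.313], [-0.782, 0.258, -0.568, -0.65], [-0.01, 0.905, 0.425, 0.589], [0.0, 0.0, 0.0, 1.0]]
top 46.8493490487772 253.70747324627501 194.23092931842845 0.02790672172767243 [[-0.006, 0.994, -0.107, 0.382], [-1.0, -0.007, -0.01, 0.043], [-0.011, 0.107, 0.994, 1.669], [0.0, 0.0, 0.0, 1.0]]
{'clock': 0.1, 'joint_pos': array([ 6.63241352e+01,  1.58773413e+01, -1.58995758e+00,  7.26508732e+01,
       -4.79547035e-04,  8.40749789e+01]), 'qvel': array([ 0.03062003, -0.0412529 ,  0.27367757, -0.03251095, -0.00860976,
        0.00788906]), 'joint_torque': array([ 4.46462864e-04, -4.46708536e+01,  2.96128643e+01,  8.46437586e-03,
       -1.05885927e-04, -6.92305861e-06]), 'position': array([0.19028192, 0.59458759, 0.23023445]), 'tool_rot': array([-1.79882410e+02, -1.17215480e-02,  1.62249145e+02]), 'force': array([-0.26902631, -0.23742889,  0.43978292]), 'moment': array([-0.0117196 ,  0.03893722,  0.02335372]), 'gripper_force': 0.0, 'grip_width': 0.08520459972417116}
```

View pics/scene0.png

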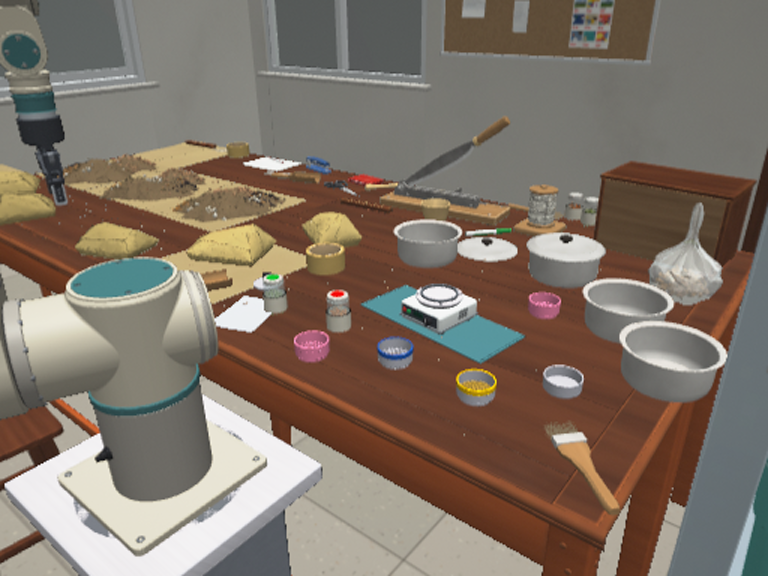

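View pics/top0.png

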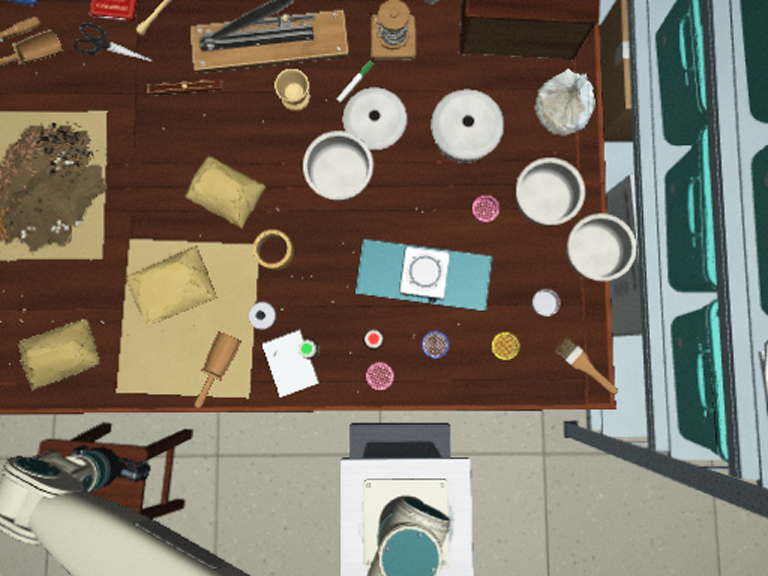

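The top view (768x576 scale) shows the lid at (262,316), green jar (307,349), red jar (373,339), coarse (435,345), fine (506,346), pan (546,302), the shaker at (425,271), and pink look-alikes at (379,376) and (485,208).

```bash
cat > meas.py <<'E'
from h import *
import sys
c=cam("top"); P,D,t=world(c)
np.savez("top.npz",P=P,D=D,t=t,f=c["frame"])
tab=P[...,2]
def obj(u,v,zlo,zhi,zp,r=16):
    u/=1.5;v/=1.5
    u0,v0=int(u-r),int(v-r)
    z=tab[v0:v0+2*r,u0:u0+2*r]
    m=((z>zlo)&(z<zhi)).astype(np.uint8)
    n,l,s,ce=cv2.connectedComponentsWithStats(m)
    if n<2: return None
    k=1+np.argmax(s[1:,4]); 
    ct=max(cv2.findContours((l==k).astype(np.uint8),cv2.RETR_EXTERNAL,cv2.CHAIN_APPROX_NONE)[0],key=cv2.contourArea)
    pts=np.array([onplane(D,t,p[0][0]+u0,p[0][1]+v0,zp)[:2] for p in ct]).astype(np.float32)
    (x,y),R=cv2.minEnclosingCircle(pts*1000)
    A=np.c_[2*pts,np.ones(len(pts))]; s_=np.linalg.lstsq(A,(pts**2).sum(1),rcond=None)[0]
    return "enc",round(x,1),round(y,1),round(R,1),"fit",(s_[:2]*1000).round(1), "top z",np.percentile(z[m>0],[5,50,95]).round(4),s[k,4]
for n,a in dict(lid=(262,316,.006,.05,.014),lidknob=(262,316,.024,.05,.034),green=(307,349,.05,.1,.086),red=(373,339,.05,.1,.086),coarse=(435,345,.02,.04,.031),fine=(506,346,.02,.04,.031),pan=(546,302,.018,.04,.026),pinkn=(379,376,.02,.04,.031),plate=(425,271,.055,.09,.060,22),house=(425,271,.03,.09,.048,24),tape=(272,249,.03,.06,.048,22)).items(): print(n,obj(*a))
print("table z",np.median(tab[200:215,330:345]), tab[235:240,200:205].mean())
# mat
hsv=cv2.cvtColor(c["frame"],cv2.COLOR_RGB2HSV)
m=cv2.inRange(hsv,(85,60,60),(105,255,255)); m[:,:220]=0;m[:,345:]=0;m[:140]=0;m[220:]=0
m[:, :]=m
pts=np.argwhere(m)[:,::-1]
q=np.array([onplane(D,t,u,v,.004)[:2] for u,v in pts]).astype(np.float32)*1000
rc=cv2.minAreaRect(q); print("mat",rc,len(q))
E
python3 meas.py
python3 - <<'E'
import numpy as np,cv2
f=np.load("top.npz")["f"]
cv2.imwrite("pics/crop1.png",cv2.resize(f[150:270,150:390,::-1],(800,400),interpolation=cv2.INTER_CUBIC))
E
```

```text
lid ('enc', 501.0, 359.1, 35.9, 'fit', array([501.6, 357.9]), 'top z', array([0.0065, 0.0124, 0.0332]), np.int32(248))
lidknob ('enc', 502.6, 357.7, 11.3, 'fit', array([502.6, 357.5]), 'top z', array([0.0273, 0.0335, 0.0423]), np.int32(30))
green ('enc', 416.4, 232.2, 23.7, 'fit', array([417. , 233.1]), 'top z', array([0.0525, 0.0853, 0.0934]), np.int32(130))
red ('enc', 438.0, 76.6, 22.9, 'fit', array([438.8,  76.8]), 'top z', array([0.0541, 0.085 , 0.0914]), np.int32(127))
coarse ('enc', 421.3, -74.0, 31.5, 'fit', array([426.8, -72.2]), 'top z', array([0.0224, 0.0319, 0.0378]), np.int32(23))
fine ('enc', 436.7, -256.0, 25.8, 'fit', array([ 423.4, -243. ]), 'top z', array([0.0214, 0.0307, 0.0356]), np.int32(18))
pan ('enc', 530.7, -353.7, 31.5, 'fit', array([ 528., -346.]), 'top z', array([0.0186, 0.0243, 0.031 ]), np.int32(26))
pinkn ('enc', 334.6, 66.4, 25.9, 'fit', array([348.4,  65.1]), 'top z', array([0.0215, 0.0324, 0.0371]), np.int32(17))
plate ('enc', 605.0, -46.3, 50.1, 'fit', array([603.6, -47.5]), 'top z', array([0.0561, 0.0609, 0.0685]), np.int32(497))
house ('enc', 602.0, -47.2, 75.2, 'fit', array([600.7, -47.9]), 'top z', array([0.041 , 0.0561, 0.0671]), np.int32(948))
tape ('enc', 663.4, 327.6, 48.9, 'fit', array([663.7, 326.8]), 'top z', array([0.0314, 0.0463, 0.0538]), np.int32(230))
table z 0.00041690865151999823 0.05923872596147998
mat ((604.8862915039062, -48.55816650390625), (329.1025390625, 139.841552734375), 81.82252502441406) 2186
```

View pics/crop1.png

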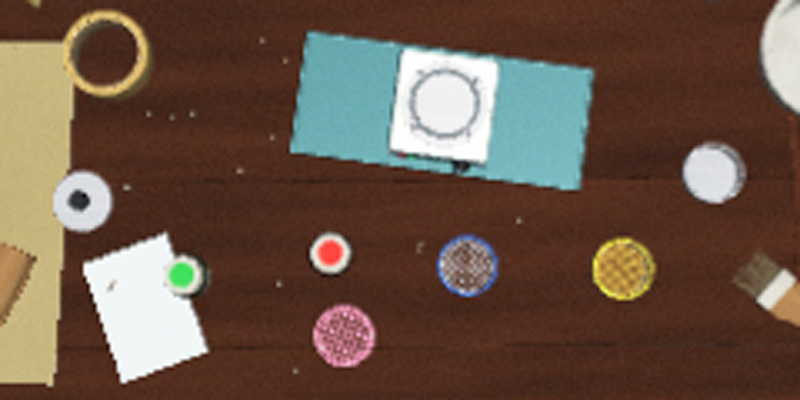

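Crop: lid, both jars, both sieves and pan are all upright and well apart. The blue sieve is at about (468,266), yellow (623,268), pan (713,172) and the ring (445,104) in crop pixels. Next I refine these by colour at sub-pixel scale.

```bash
cat > ref.py <<'E'
from h import *
from scipy.optimize import least_squares
YAW=81.8
a=np.radians(YAW); TX=np.array([np.cos(a),np.sin(a)]); TY=np.array([np.sin(a),-np.cos(a)])
def ray(c,uv,z):
    h=384; f=h/2/np.tan(np.radians(c["vertical_fov"])/2)
    K=np.array([[f,0,c["cx"]],[0,f,c["cy"]],[0,0,1.]])
    s=cv2.undistortPoints(np.asarray(uv,float).reshape(-1,1,2),K,np.array([c["k1"],0,0,0,0.])).reshape(-1,2)
    d=np.c_[s[:,0],-s[:,1],-np.ones(len(s))]@c["pose"][:3,:3].T; t=c["pose"][:3,3]
    return (t+d*((z-t[2])/d[:,2])[:,None])[:,:2]*1000
def find(c,x,y,z,fn,R,r=14,S=6,show=False):
    """refine object near world x,y (mm): mask fn(hsv)->largest contour -> circle fit on the edge away from the nadir"""
    h=384; f=h/2/np.tan(np.radians(c["vertical_fov"])/2)
    T=np.linalg.inv(c["pose"])@np.array([x/1000,y/1000,z,1]); s=np.array([T[0]/-T[2],-T[1]/-T[2]]); s*=1+c["k1"]*(s@s)
    u,v=f*s[0]+c["cx"],f*s[1]+c["cy"]; u0,v0=int(u-r),int(v-r)
    im=cv2.resize(c["frame"][v0:v0+2*r,u0:u0+2*r],None,fx=S,fy=S,interpolation=cv2.INTER_CUBIC)
    m=fn(cv2.cvtColor(im,cv2.COLOR_RGB2HSV)).astype(np.uint8)
    ct=max(cv2.findContours(m,cv2.RETR_EXTERNAL,cv2.CHAIN_APPROX_NONE)[0],key=cv2.contourArea).reshape(-1,2)
    ct=cv2.convexHull(ct).reshape(-1,2)
    seg=np.concatenate([np.linspace(p,q,max(2,int(np.hypot(*(q-p)))),endpoint=False) for p,q in zip(ct,np.roll(ct,-1,0))])
    uv=(seg+.5)/S-.5+[u0,v0]; p=ray(c,uv,z)
    n=c["pose"][:2,3]*1000; c0=p.mean(0); o=(c0-n)/np.linalg.norm(c0-n)
    k=(p-c0)@o>-.15*R; q=p[k]
    g=least_squares(lambda w:np.hypot(*(q-w[:2]).T)-w[2],[*c0,R],loss="soft_l1").x
    g2=least_squares(lambda w:np.hypot(*(q-w[:2]).T)-R,c0,loss="soft_l1").x
    return g.round(1),g2.round(1),np.array([g2@TX,g2@TY]).round(1)
blue=lambda s:cv2.inRange(s,(100,70,40),(130,255,255))
yel=lambda s:cv2.inRange(s,(18,110,70),(38,255,255))
grey=lambda s:cv2.inRange(s,(0,0,90),(180,75,255))
E
python3 - <<'E'
from ref import *
c=cam("top")
print("coarse",find(c,424,-74,.031,blue,32))
print("fine",find(c,423,-245,.031,yel,32))
print("pan",find(c,528,-350,.026,grey,32))
print("lid",find(c,502,358,.014,grey,33.5))
print("green",find(c,417,233,.086,lambda s:cv2.inRange(s,(45,120,80),(75,255,255)),12))
# ring: dark pixels on the plate
f=c["frame"]; h=384
g=cv2.cvtColor(f,cv2.COLOR_RGB2GRAY)
P,D,t=world(c); 
XY=(t+D*((.066-t[2])/D[...,2])[...,None])[...,:2]*1000
d=np.hypot(*(XY-[604,-48]).transpose(2,0,1))
for it in range(4):
    k=(d<43)&(d>29); w=np.clip(215-g.astype(float),0,80)*k
    ce=(XY*w[...,None]).sum((0,1))/w.sum(); 
    d=np.hypot(*(XY-ce).transpose(2,0,1))
print("ring",ce,ce@TX,ce@TY)
E
```

```text
coarse (array([427.5, -73.1,  34.1]), array([428.3, -75.5]), array([-13.6, 434.7]))
fine (array([ 423.2, -245. ,   35.2]), array([ 423.4, -248.8]), array([-185.9,  454.6]))
pan (array([ 529.6, -349.3,   34.5]), array([ 530.6, -352.2]), array([-273. ,  575.4]))
lid (array([503.5, 356.4,  35.5]), array([504.6, 358.6]), array([426.9, 448.3]))
green (array([418.4, 236.5,  11.7]), array([418.3, 236.1]), array([293.4, 380.4]))
ring [603.20547288 -46.93624491] 39.57817381925103 603.73290597151
```

Request:
{"fn": "apply_moves", "kwargs": {"xyz": [[0,0,0],[0,0,0],[0,0,0],[0,0,0],[0,0,0],[0,0,0],[0,0,0],[0,0,0]], "yaw": [0.1754,0.1754,0.1754,0.1754,0.1754,0.1754,0.1754,0.1754], "fingers": [1,1,1,1,1,1,1,1]}}

```text
clock: 1.2
position: [0.1904, 0.595, 0.231]
tool_rot: [-180.0, 0.0, 81.5]
force: [0.9, -0.3, 0.7]
grip_width: 0.0856
gripper_force: 0.0
```

```bash
cat > st.py <<'E'
from ref import *
import sys
s=robot.state(); p=s["position"]*1000; 
print("t",round(s["clock"],2),"a,b,z",(p[:2]@TX).round(1),(p[:2]@TY).round(1),p[2].round(1),"rot",s["tool_rot"].round(2),"F",s["force"].round(1),"w",round(s["grip_width"]*1000,1),"gf",round(s["gripper_force"],1))
if len(sys.argv)>1: # target a b z
    g=np.array(list(map(float,sys.argv[1:4]))); d=g-[p[:2]@TX,p[:2]@TY,p[2]]; d[2]*=-1; print("shift mm (tool)",d.round(1),"|d|",np.linalg.norm(d).round(0))
E
python3 st.py 425 447 120
```

```text
t 1.2 a,b,z 616.1 103.6 231.0 rot [-1.7999e+02  3.0000e-02  8.1520e+01] F [ 0.9 -0.3  0.7] w 85.6 gf 0.0
shift mm (tool) [-191.1  343.4  111. ] |d| 408.0
```

Request:
{"fn": "apply_moves", "kwargs": {"xyz": [[-0.0239,0.0429,0.007],[-0.0239,0.0429,0.007],[-0.0239,0.0429,0.007],[-0.0239,0.0429,0.018],[-0.0239,0.0429,0.018],[-0.0239,0.0429,0.018],[-0.0239,0.0429,0.018],[-0.0239,0.0429,0.018],[0,0,0],[0,0,0]], "yaw": [0,0,0,0,0,0,0,0,0,0], "fingers": [1,1,1,1,1,1,1,1,1,1]}}

```text
clock: 2.45
position: [0.5029, 0.3572, 0.1201]
tool_rot: [-179.9, 0.0, 81.8]
force: [-0.0, 0.4, 0.5]
grip_width: 0.0851
gripper_force: 0.0
```

```bash
python3 st.py 425 447 18
```

```text
t 2.45 a,b,z 425.3 446.8 120.1 rot [-1.7994e+02  1.0000e-02  8.1820e+01] F [-0.   0.4  0.5] w 85.1 gf 0.0
shift mm (tool) [ -0.3   0.2 102.1] |d| 102.0
```

Request:
{"fn": "apply_moves", "kwargs": {"xyz": [[0,0,0.04],[0,0,0.035],[0,0,0.026],[0,0,0],[0,0,0],[0,0,0],[0,0,0],[0,0,0],[0,0,0],[0,0,0]], "yaw": [0,0,0,0,0,0,0,0,0,0], "fingers": [1,1,1,0.6,0.3,0.1,0,0,0,0]}}

```text
clock: 3.7
position: [0.5045, 0.3583, 0.0213]
tool_rot: [179.9, -0.1, 81.9]
force: [-0.5, -0.0, 6.7]
grip_width: 0.0192
gripper_force: 58.6
```

```bash
python3 st.py -71 604.5 24
```

```text
t 3.7 a,b,z 426.6 448.2 21.3 rot [ 1.7987e+02 -1.5000e-01  8.1860e+01] F [-0.5 -0.   6.7] w 19.2 gf 58.6
shift mm (tool) [-497.6  156.3   -2.7] |d| 522.0
```

Request:
{"fn": "apply_moves", "kwargs": {"xyz": [[0,0,-0.02],[0,0,-0.05],[0,0,-0.06],[0,0,0],[0,0,0]], "yaw": [0,0,0,0,0], "fingers": [0,0,0,0,0]}}

```text
clock: 4.32
position: [0.5031, 0.3572, 0.1496]
tool_rot: [180.0, -0.0, 81.8]
force: [-0.3, -0.7, -1.6]
grip_width: 0.0192
gripper_force: 58.8
```

```bash
python3 st.py -71 604.5 150; python3 - <<'E'
from h import *
c=cam("scene"); cv2.imwrite("pics/s1.png",cv2.resize(c["frame"][90:210,120:280,::-1],(800,600),interpolation=cv2.INTER_CUBIC))
E
```

```text
t 4.33 a,b,z 425.3 447.1 149.6 rot [ 1.7997e+02 -2.0000e-02  8.1840e+01] F [-0.3 -0.7 -1.6] w 19.2 gf 58.8
shift mm (tool) [-4.963e+02  1.574e+02 -4.000e-01] |d| 521.0
```

View pics/s1.png

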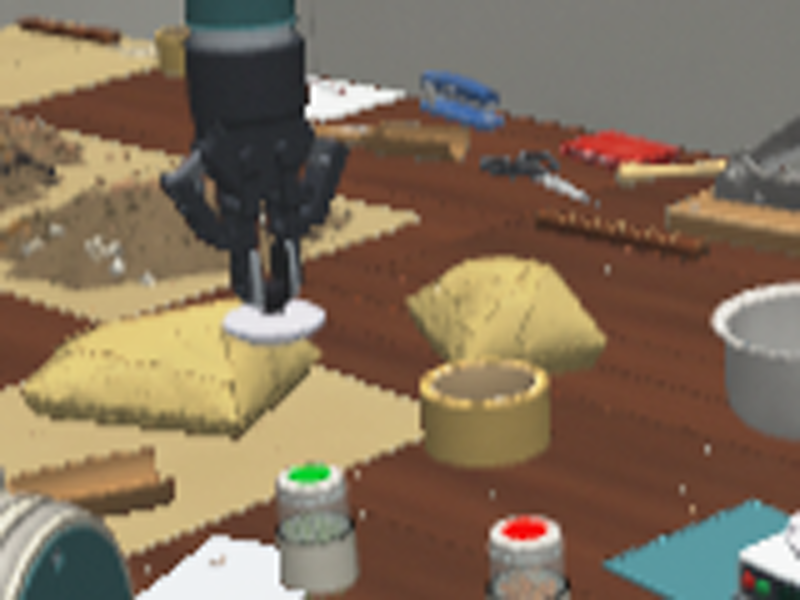

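The crop shows the lid held level by its knob at about (272,315). Carrying it to the right strip.

Request:
{"fn": "apply_moves", "kwargs": {"xyz": [[-0.0551,0.0175,0],[-0.0551,0.0175,0],[-0.0551,0.0175,0],[-0.0551,0.0175,0],[-0.0551,0.0175,0],[-0.0551,0.0175,0],[-0.0551,0.0175,0],[-0.0551,0.0175,0],[-0.0551,0.0175,0],[0,0,0]], "yaw": [0,0,0,0,0,0,0,0,0,0], "fingers": [0,0,0,0,0,0,0,0,0,0]}}

```text
clock: 5.62
position: [0.5882, -0.1595, 0.147]
tool_rot: [-179.9, 0.0, 81.5]
force: [-0.8, 0.9, -1.1]
grip_width: 0.0189
gripper_force: 58.8
```

```bash
python3 st.py -71 604.5 28
```

```text
t 5.62 a,b,z -74.0 604.9 147.0 rot [-1.7986e+02  1.0000e-02  8.1540e+01] F [-0.8  0.9 -1.1] w 18.9 gf 58.8
shift mm (tool) [  3.   -0.4 119. ] |d| 119.0
```

Width is shrinking slightly, so the knob may be slipping; I'll descend gently and watch the force.

Request:
{"fn": "apply_moves", "kwargs": {"xyz": [[0.001,0,0.04],[0.001,0,0.04],[0,0,0.03],[0,0,0.008],[0,0,0.003],[0,0,0]], "yaw": [0,0,0,0,0,0], "fingers": [0,0,0,0,0,0]}}

```text
clock: 6.38
position: [0.5899, -0.1539, 0.0293]
tool_rot: [179.9, 0.0, 81.9]
force: [-0.4, -0.5, -0.2]
grip_width: 0.0191
gripper_force: 58.8
```

```bash
python3 st.py -71 604.5 25
```

```text
t 6.38 a,b,z -68.2 605.9 29.3 rot [1.7991e+02 2.0000e-02 8.1870e+01] F [-0.4 -0.5 -0.2] w 19.1 gf 58.8
shift mm (tool) [-2.8 -1.4  4.3] |d| 5.0
```

Request:
{"fn": "apply_moves", "kwargs": {"xyz": [[-0.002,-0.001,0.002],[0,0,0.002],[0,0,0.001],[0,0,0]], "yaw": [0,0,0,0], "fingers": [0,0,0,0]}}

```text
clock: 6.88
position: [0.5885, -0.1563, 0.0253]
tool_rot: [179.9, 0.0, 81.8]
force: [-3.2, 0.8, 7.8]
grip_width: 0.0194
gripper_force: 59.6
```

```bash
python3 st.py -71 604.5 25
```

```text
t 6.88 a,b,z -70.7 604.8 25.3 rot [1.7991e+02 5.0000e-02 8.1840e+01] F [-3.2  0.8  7.8] w 19.4 gf 59.6
shift mm (tool) [-0.3 -0.3  0.3] |d| 0.0
```

Request:
{"fn": "apply_moves", "kwargs": {"xyz": [[0,0,0],[0,0,0],[0,0,0],[0,0,-0.03],[0,0,-0.05],[-0.04,-0.0062,-0.04],[-0.05,-0.0078,0],[-0.05,-0.0078,0],[-0.05,-0.0078,0],[-0.0095,-0.0015,0]], "yaw": [0,0,0,0,0,0,0,0,0,0], "fingers": [0.5,1,1,1,1,1,1,1,1,1]}}

```text
clock: 8.12
position: [0.5278, -0.3518, 0.1431]
tool_rot: [180.0, 0.0, 81.6]
force: [0.1, -0.5, 0.3]
grip_width: 0.0853
gripper_force: 0.0
```

```bash
python3 st.py -270.2 574 4
```

```text
t 8.12 a,b,z -272.9 572.6 143.1 rot [1.7999e+02 4.0000e-02 8.1630e+01] F [ 0.1 -0.5  0.3] w 85.3 gf 0.0
shift mm (tool) [  2.7   1.4 139.1] |d| 139.0
```

Request:
{"fn": "apply_moves", "kwargs": {"xyz": [[0,0,0.05],[0,0,0.04],[0,0,0.02],[0,0,0.015],[0,0,0.01],[0,0,0]], "yaw": [0,0,0,0,0,0], "fingers": [1,1,1,1,1,1]}}

```text
clock: 8.88
position: [0.5287, -0.3484, 0.008]
tool_rot: [-180.0, -0.0, 81.9]
force: [-0.2, -0.6, 0.1]
grip_width: 0.0855
gripper_force: 0.0
```

```bash
python3 st.py -270.2 574 5; python3 - <<'E'
from h import *
c=cam("top"); f=c["frame"][...,::-1]
np.save("topf.npy",f)
a=cv2.resize(f[150:270,330:390],(300,600),interpolation=cv2.INTER_CUBIC);b=cv2.resize(f[150:270,230:330],(500,600),interpolation=cv2.INTER_CUBIC)
cv2.imwrite("pics/t2.png",np.hstack([b,a]))
E
```

```text
t 8.88 a,b,z -269.5 573.0 8.0 rot [-1.7997e+02 -2.0000e-02  8.1870e+01] F [-0.2 -0.6  0.1] w 85.5 gf 0.0
shift mm (tool) [-0.7  1.   3. ] |d| 3.0
```

View pics/t2.png

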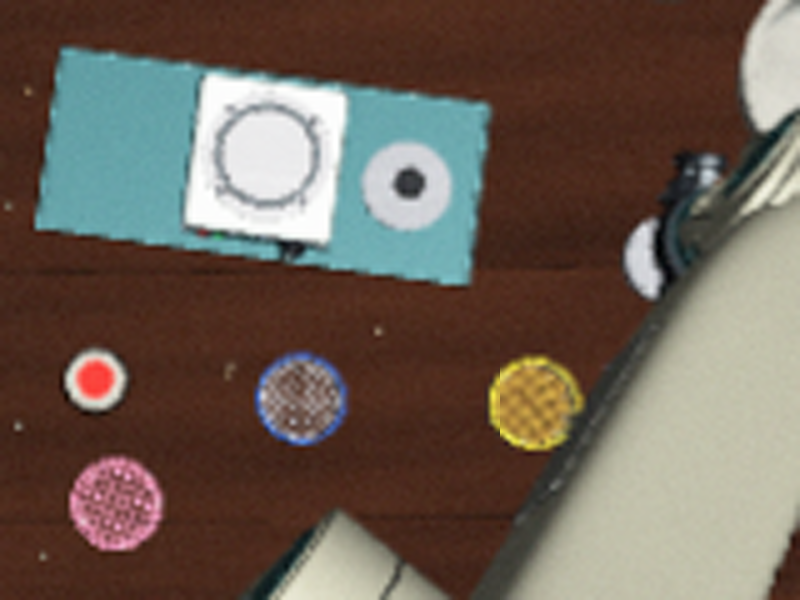

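The lid lies flat in the middle of the right strip at about (407,185), and the gripper straddles the pan at the right edge. Closing on the pan.

Request:
{"fn": "apply_moves", "kwargs": {"xyz": [[0,0.001,0.002],[0,0,0],[0,0,0],[0,0,0],[0,0,0],[0,0,0]], "yaw": [0,0,0,0,0,0], "fingers": [0.8,0.6,0.4,0.3,0.3,0.3]}}

```text
clock: 9.68
position: [0.5311, -0.3499, 0.0079]
tool_rot: [179.8, 0.1, 81.9]
force: [0.3, -0.1, 5.4]
grip_width: 0.062
gripper_force: 66.0
```

```bash
python3 st.py 39.3 604 150
```

```text
t 9.68 a,b,z -270.6 575.5 7.9 rot [1.7984e+02 9.0000e-02 8.1850e+01] F [ 0.3 -0.1  5.4] w 62.0 gf 66.0
shift mm (tool) [ 309.9   28.5 -142.1] |d| 342.0
```

Request:
{"fn": "apply_moves", "kwargs": {"xyz": [[0,0,-0.03],[0,0,-0.05],[0,0,-0.06],[0.05,0.005,0],[0.05,0.005,0],[0.05,0.005,0],[0.05,0.005,0],[0.05,0.005,0],[0.04,0.004,0],[0.0195,0.001,0]], "yaw": [0,0,0,0,0,0,0,0,0,0], "fingers": [0.3,0.3,0.3,0.3,0.3,0.3,0.3,0.3,0.3,0.3]}}

```text
clock: 10.92
position: [0.603, -0.0448, 0.1458]
tool_rot: [-179.9, -0.0, 82.0]
force: [-0.3, -1.1, -0.9]
grip_width: 0.0622
gripper_force: 66.1
```

Request:
{"fn": "apply_moves", "kwargs": {"xyz": [[0,0,0.03],[0,0,0.02],[0,0,0],[0,0,0]], "yaw": [0,0,0,0], "fingers": [0.3,0.3,0.3,0.3]}}

```text
clock: 11.42
position: [0.6037, -0.0474, 0.0969]
tool_rot: [180.0, 0.0, 81.8]
force: [0.5, -0.9, -1.3]
grip_width: 0.0618
gripper_force: 66.0
```

```bash
python3 st.py 39.3 604 67; python3 - <<'E'
from h import *
c=cam("top"); f=c["frame"][...,::-1]
d=cam("scene")["frame"][...,::-1]
a=cv2.resize(f[140:220,250:320],(400,457),interpolation=cv2.INTER_CUBIC);b=cv2.resize(d[165:245,250:320],(400,457),interpolation=cv2.INTER_CUBIC)
cv2.imwrite("pics/t3.png",np.hstack([a,b]))
E
```

```text
t 11.43 a,b,z 39.2 604.2 96.9 rot [1.7996e+02 1.0000e-02 8.1810e+01] F [ 0.5 -0.9 -1.3] w 61.8 gf 66.0
shift mm (tool) [ 0.1 -0.2 29.9] |d| 30.0
```

View pics/t3.png

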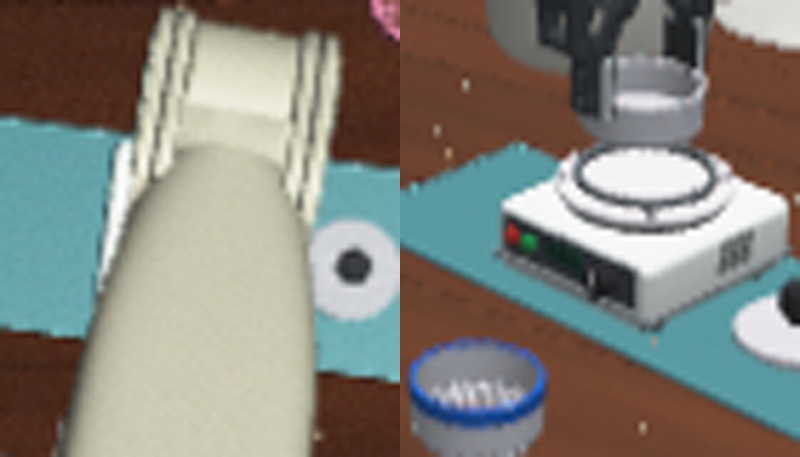

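The pan is level above the ring, at about (640,100) over (648,175) in the scene crop. Lowering it gently.

Request:
{"fn": "apply_moves", "kwargs": {"xyz": [[0,0,0.012],[0,0,0.008],[0,0,0.004],[0,0,0.002],[0,0,0.002],[0,0,0],[0,0,0]], "yaw": [0,0,0,0,0,0,0], "fingers": [0.3,0.3,0.3,0.3,0.3,0.3,0.3]}}

```text
clock: 12.4
position: [0.6048, -0.0477, 0.0688]
tool_rot: [179.8, 0.1, 81.8]
force: [4.0, -4.5, 0.6]
grip_width: 0.0623
gripper_force: 66.2
```

```bash
python3 st.py 39.3 604 67
```

```text
t 12.4 a,b,z 39.0 605.5 68.8 rot [1.7982e+02 8.0000e-02 8.1830e+01] F [ 4.  -4.5  0.6] w 62.3 gf 66.2
shift mm (tool) [ 0.3 -1.5  1.8] |d| 2.0
```

Request:
{"fn": "apply_moves", "kwargs": {"xyz": [[-0.0007,0.001,0.001],[0,0,0.001],[0,0,0.001],[0,0,0]], "yaw": [0,0,0,0], "fingers": [0.3,0.3,0.3,0.3]}}

```text
clock: 12.9
position: [0.605, -0.0479, 0.0678]
tool_rot: [179.9, 0.0, 81.8]
force: [-2.0, -2.5, 12.9]
grip_width: 0.0623
gripper_force: 67.5
```

```bash
python3 st.py 39.3 604 67
```

```text
t 12.9 a,b,z 38.9 605.6 67.8 rot [1.799e+02 2.000e-02 8.185e+01] F [-2.  -2.5 12.9] w 62.3 gf 67.5
shift mm (tool) [ 0.4 -1.6  0.8] |d| 2.0
```

Request:
{"fn": "apply_moves", "kwargs": {"xyz": [[0,0,0],[0,0,0],[0,0,-0.02],[0,0,-0.04],[-0.02,-0.0137,-0.02],[-0.05,-0.034,0],[-0.05,-0.034,0],[-0.05,-0.034,0],[-0.04,-0.028,0],[-0.011,-0.008,0]], "yaw": [0,0,0,0,0,0,0,0,0,0], "fingers": [0.8,1,1,1,1,1,1,1,1,1]}}

```text
clock: 14.15
position: [0.4203, -0.2453, 0.1444]
tool_rot: [-179.9, -0.1, 81.7]
force: [-0.1, 0.9, -1.5]
grip_width: 0.0854
gripper_force: 0.0
```

Request:
{"fn": "apply_moves", "kwargs": {"xyz": [[0,0,0.045],[0,0,0.035],[0,0,0.02],[0,0,0],[0,0,0]], "yaw": [0,0,0,0,0], "fingers": [1,1,1,1,1]}}

```text
clock: 14.78
position: [0.4234, -0.2447, 0.0458]
tool_rot: [180.0, -0.0, 81.9]
force: [-0.1, -0.7, -1.0]
grip_width: 0.0859
gripper_force: 0.0
```

```bash
python3 st.py -182.2 454 6; python3 - <<'E'
from ref import *
c=cam("scene"); d=c["frame"][...,::-1]; np.save("s.npy",d)
a=cv2.resize(d[165:235,250:330],(400,350),interpolation=cv2.INTER_CUBIC);b=cv2.resize(d[210:280,280:360],(400,350),interpolation=cv2.INTER_CUBIC)
cv2.imwrite("pics/t4.png",np.hstack([a,b]))
E
```

```text
t 14.78 a,b,z -181.8 454.0 45.8 rot [ 1.7997e+02 -1.0000e-02  8.1900e+01] F [-0.1 -0.7 -1. ] w 85.9 gf 0.0
shift mm (tool) [-0.4 -0.  39.8] |d| 40.0
```

View pics/t4.png

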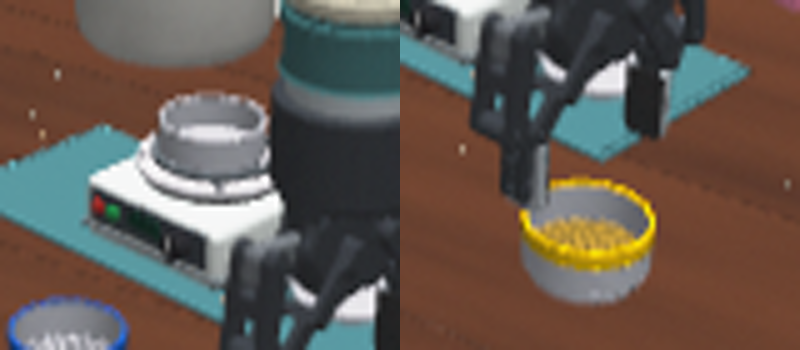

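The pan sits in the ring, left panel at about (212,140). The open fingers straddle the yellow sieve in the right panel at (588,240).

Request:
{"fn": "apply_moves", "kwargs": {"xyz": [[0,0,0.02],[0,0,0.014],[0,0,0.006],[0,0,0],[0,0,0],[0,0,0],[0,0,0],[0,0,0]], "yaw": [0,0,0,0,0,0,0,0], "fingers": [1,1,1,0.8,0.6,0.4,0.3,0.3]}}

```text
clock: 15.82
position: [0.4234, -0.2455, 0.0061]
tool_rot: [179.9, 0.0, 81.9]
force: [0.1, 0.7, 5.6]
grip_width: 0.0624
gripper_force: 66.1
```

```bash
python3 st.py 38.7 605.5 170
```

```text
t 15.82 a,b,z -182.6 454.1 6.1 rot [1.7992e+02 4.0000e-02 8.1850e+01] F [0.1 0.7 5.6] w 62.4 gf 66.1
shift mm (tool) [ 221.3  151.4 -163.9] |d| 314.0
```

Request:
{"fn": "apply_moves", "kwargs": {"xyz": [[0,0,-0.04],[0,0,-0.06],[0.02,0.0137,-0.045],[0.05,0.034,0],[0.05,0.034,0],[0.05,0.034,0],[0.04,0.028,0],[0.011,0.008,0],[0,0,0],[0,0,0]], "yaw": [0,0,0,0,0,0,0,0,0,0], "fingers": [0.3,0.3,0.3,0.3,0.3,0.3,0.3,0.3,0.3,0.3]}}

```text
clock: 17.08
position: [0.6029, -0.0486, 0.1498]
tool_rot: [-179.9, 0.0, 81.8]
force: [0.1, -0.3, -1.0]
grip_width: 0.0626
gripper_force: 66.3
```

```bash
python3 st.py 38.8 605.5 95
```

```text
t 17.07 a,b,z 37.9 603.7 149.8 rot [-1.799e+02  3.000e-02  8.178e+01] F [ 0.1 -0.3 -1. ] w 62.6 gf 66.3
shift mm (tool) [ 0.9  1.8 54.8] |d| 55.0
```

Request:
{"fn": "apply_moves", "kwargs": {"xyz": [[0.0008,0.0015,0.025],[0,0,0.018],[0,0,0.007],[0,0,0],[0,0,0]], "yaw": [0,0,0,0,0], "fingers": [0.3,0.3,0.3,0.3,0.3]}}

```text
clock: 17.7
position: [0.6064, -0.0473, 0.101]
tool_rot: [179.9, 0.0, 81.8]
force: [-0.4, 0.2, -1.2]
grip_width: 0.0628
gripper_force: 66.3
```

```bash
python3 st.py 38.8 605.5 85; python3 - <<'E'
from ref import *
c=cam("scene"); d=c["frame"][...,::-1]
cv2.imwrite("pics/t5.png",cv2.resize(d[155:225,250:330],(640,560),interpolation=cv2.INTER_CUBIC))
E
```

```text
t 17.7 a,b,z 39.6 606.9 101.0 rot [179.93   0.    81.84] F [-0.4  0.2 -1.2] w 62.8 gf 66.3
shift mm (tool) [-0.8 -1.4 16. ] |d| 16.0
```

View pics/t5.png

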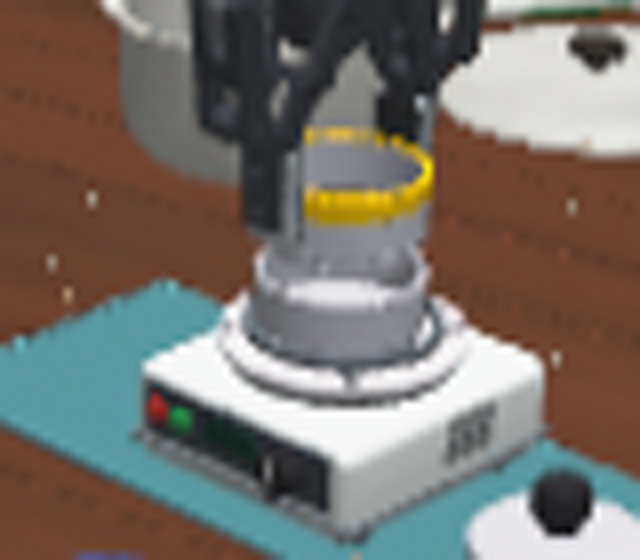

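The yellow sieve (rim right edge at 433) hangs just above the pan (255–428), about 1–2 mm off to the back. I'll correct that and lower.

Request:
{"fn": "apply_moves", "kwargs": {"xyz": [[-0.0006,-0.0013,0.004],[0,0,0.005],[0,0,0.003],[0,0,0.002],[0,0,0.001],[0,0,0],[0,0,0]], "yaw": [0,0,0,0,0,0,0], "fingers": [0.3,0.3,0.3,0.3,0.3,0.3,0.3]}}

```text
clock: 18.62
position: [0.6046, -0.0475, 0.0854]
tool_rot: [180.0, 0.0, 81.9]
force: [-0.2, -0.1, -0.3]
grip_width: 0.0627
gripper_force: 66.3
```

```bash
python3 st.py 38.8 605.5 85
```

```text
t 18.62 a,b,z 39.2 605.2 85.4 rot [179.99   0.    81.85] F [-0.2 -0.1 -0.3] w 62.7 gf 66.3
shift mm (tool) [-0.4  0.3  0.4] |d| 1.0
```

Request:
{"fn": "apply_moves", "kwargs": {"xyz": [[0,0,0.001],[0,0,0.001],[0,0,0.001],[0,0,0]], "yaw": [0,0,0,0], "fingers": [0.3,0.3,0.3,0.3]}}

```text
clock: 19.12
position: [0.6047, -0.0476, 0.0851]
tool_rot: [179.9, 0.0, 81.9]
force: [-4.9, 0.7, 13.9]
grip_width: 0.0628
gripper_force: 67.9
```

```bash
python3 st.py -11.4 434 150
```

```text
t 19.12 a,b,z 39.2 605.3 85.1 rot [1.7994e+02 2.0000e-02 8.1860e+01] F [-4.9  0.7 13.9] w 62.8 gf 67.9
shift mm (tool) [ -50.6 -171.3  -64.9] |d| 190.0
```

Request:
{"fn": "apply_moves", "kwargs": {"xyz": [[0,0,0],[0,0,0],[0,0,-0.02],[0,0,-0.04],[-0.01,-0.03,-0.01],[-0.015,-0.05,0],[-0.015,-0.05,0.01],[-0.01,-0.035,0.04],[0,-0.006,0.04],[0,0,0.02]], "yaw": [0,0,0,0,0,0,0,0,0,0], "fingers": [0.8,1,1,1,1,1,1,1,1,1]}}

```text
clock: 20.38
position: [0.4251, -0.0721, 0.0401]
tool_rot: [-179.8, -0.0, 81.8]
force: [-0.0, -0.5, 0.8]
grip_width: 0.0856
gripper_force: 0.0
```

Request:
{"fn": "apply_moves", "kwargs": {"xyz": [[0,0,0],[0,0,0]], "yaw": [0,0], "fingers": [1,1]}}

```text
clock: 20.62
position: [0.4289, -0.073, 0.043]
tool_rot: [179.9, 0.0, 81.9]
force: [0.0, -0.1, -0.2]
grip_width: 0.0852
gripper_force: 0.0
```

```bash
python3 st.py -11.4 434.5 6; python3 - <<'E'
from ref import *
c=cam("scene"); d=c["frame"][...,::-1]; np.save("s.npy",d)
cv2.imwrite("pics/t6.png",cv2.resize(d[160:260,230:330],(600,600),interpolation=cv2.INTER_CUBIC))
E
```

```text
t 20.62 a,b,z -11.1 435.0 43.0 rot [1.7994e+02 1.0000e-02 8.1860e+01] F [ 0.  -0.1 -0.2] w 85.2 gf 0.0
shift mm (tool) [-0.3 -0.5 37. ] |d| 37.0
```

View pics/t6.png

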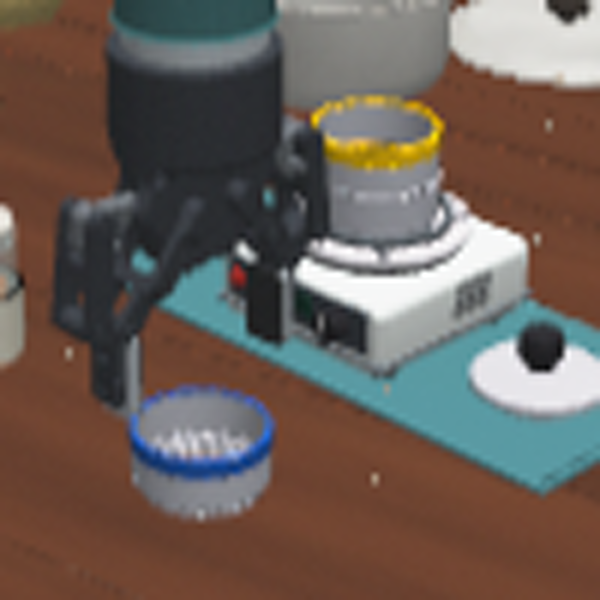

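Yellow sieve is home at about (375,150). The blue one at (203,430) looks slightly to the right of the finger midpoint, so I'll measure that before descending.

```bash
python3 - <<'E'
from ref import *
for n in("scene","top"):
    c=cam(n); hsv=cv2.cvtColor(c["frame"],cv2.COLOR_RGB2HSV); S=4
    for nm,fn,z,x,y in(("coarse",blue,.031,.428,-.073),("fine",yel,.110,.605,-.0475)):
        T=np.linalg.inv(c["pose"])@np.array([x,y,z,1]); f=192/np.tan(np.radians(c["vertical_fov"])/2)
        u,v=int(f*T[0]/-T[2]+c["cx"]),int(f*T[1]/T[2]+c["cy"]); r=18
        im=cv2.resize(c["frame"][v-r:v+r,u-r:u+r],None,fx=S,fy=S,interpolation=cv2.INTER_CUBIC)
        m=fn(cv2.cvtColor(im,cv2.COLOR_RGB2HSV)); ct=np.concatenate([k for k in cv2.findContours(m,0,1)[0] if cv2.contourArea(k)>20])
        hull=cv2.convexHull(ct).reshape(-1,2)
        uv=(hull+.5)/S-.5+[u-r,v-r]
        for zz in (z,z-.004):
            p=ray(c,uv,zz).astype(np.float32); o=c["pose"][:2,3]*1000; d=(p.mean(0)-o); d/=np.linalg.norm(d)
            s=p@d; w=p@np.array([-d[1],d[0]])
            ctr=(s.max()+s.min())/2*d+(w.max()+w.min())/2*np.array([-d[1],d[0]])
            print(n,nm,zz,"ext",round(np.ptp(s),1),round(np.ptp(w),1),"ab",(ctr@TX).round(1),(ctr@TY).round(1))
E
```

```text
scene coarse 0.031 ext 82.1 65.3 ab -19.0 431.3
scene coarse 0.027 ext 82.7 65.8 ab -14.2 436.0
scene fine 0.11 ext 92.0 66.4 ab 31.5 601.4
scene fine 0.106 ext 92.8 67.0 ab 37.5 608.3Traceback (most recent call last):
  File "<stdin>", line 8, in <module>
ValueError: need at least one array to concatenate
```

Calibrated against the seated fine sieve, the coarse sieve is at a≈-12, b≈434, so the gripper is within 1 mm. Grasping.

Request:
{"fn": "apply_moves", "kwargs": {"xyz": [[-0.0007,-0.0005,0.017],[0,0,0.014],[0,0,0.006],[0,0,0],[0,0,0],[0,0,0],[0,0,0],[0,0,0]], "yaw": [0,0,0,0,0,0,0,0], "fingers": [1,1,1,0.8,0.6,0.4,0.3,0.3]}}

```text
clock: 21.78
position: [0.4279, -0.0735, 0.006]
tool_rot: [180.0, 0.0, 81.9]
force: [-1.9, 1.0, 5.3]
grip_width: 0.0629
gripper_force: 66.1
```

```bash
python3 st.py 39.2 605.3 170
```

```text
t 21.77 a,b,z -11.7 434.0 6.0 rot [179.96   0.    81.86] F [-1.9  1.   5.3] w 62.9 gf 66.1
shift mm (tool) [  50.9  171.3 -164. ] |d| 243.0
```

Request:
{"fn": "apply_moves", "kwargs": {"xyz": [[0,0,-0.04],[0,0,-0.06],[0,0,-0.06],[0.01,0.035,-0.005],[0.015,0.05,0],[0.015,0.05,0],[0.0109,0.0363,0],[0,0,0],[0,0,0],[0,0,0]], "yaw": [0,0,0,0,0,0,0,0,0,0], "fingers": [0.3,0.3,0.3,0.3,0.3,0.3,0.3,0.3,0.3,0.3]}}

```text
clock: 23.02
position: [0.6029, -0.0473, 0.1701]
tool_rot: [-179.9, 0.0, 81.8]
force: [-0.7, 0.2, -1.0]
grip_width: 0.0629
gripper_force: 66.5
```

```bash
python3 st.py 39.2 605.3 124
```

```text
t 23.02 a,b,z 39.1 603.5 170.1 rot [-179.93    0.     81.83] F [-0.7  0.2 -1. ] w 62.9 gf 66.5
shift mm (tool) [ 0.1  1.8 46.1] |d| 46.0
```

Request:
{"fn": "apply_moves", "kwargs": {"xyz": [[0,0.0005,0.022],[0,0,0.016],[0,0,0.006],[0,0,0],[0,0,0],[0,0,0]], "yaw": [0,0,0,0,0,0], "fingers": [0.3,0.3,0.3,0.3,0.3,0.3]}}

```text
clock: 23.78
position: [0.6054, -0.0474, 0.1271]
tool_rot: [179.9, 0.0, 81.9]
force: [-0.4, 0.1, -0.1]
grip_width: 0.0628
gripper_force: 66.6
```

```bash
python3 st.py 39.2 605.3 109; python3 - <<'E'
from ref import *
c=cam("scene"); d=c["frame"][...,::-1]
cv2.imwrite("pics/t7.png",cv2.resize(d[145:215,255:325],(560,560),interpolation=cv2.INTER_CUBIC))
E
```

```text
t 23.77 a,b,z 39.4 606.0 127.1 rot [179.92   0.    81.85] F [-0.4  0.1 -0.1] w 62.8 gf 66.6
shift mm (tool) [-0.2 -0.7 18.1] |d| 18.0
```

View pics/t7.png

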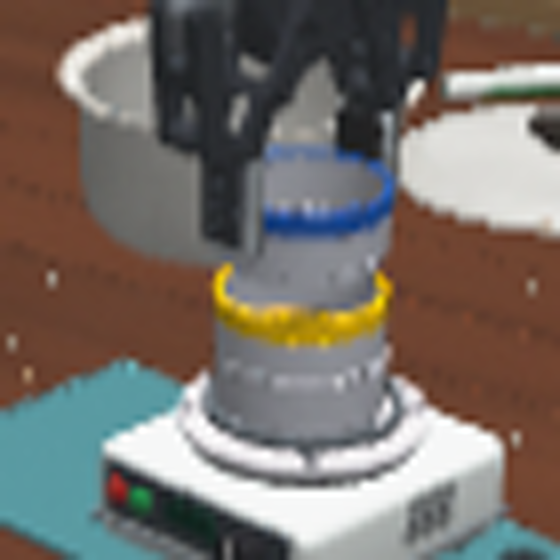

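The blue sieve (right edge at 394) hangs centred over the yellow one (215–390). Lowering.

Request:
{"fn": "apply_moves", "kwargs": {"xyz": [[-0.0002,-0.0006,0.005],[0,0,0.005],[0,0,0.004],[0,0,0.002],[0,0,0.002],[0,0,0.001],[0,0,0.001],[0,0,0],[0,0,0]], "yaw": [0,0,0,0,0,0,0,0,0], "fingers": [0.3,0.3,0.3,0.3,0.3,0.3,0.3,0.3,0.3]}}

```text
clock: 24.95
position: [0.604, -0.0475, 0.1089]
tool_rot: [180.0, 0.0, 81.9]
force: [-5.7, 0.7, 12.6]
grip_width: 0.063
gripper_force: 67.9
```

```bash
python3 st.py 39.2 605.3 109
```

```text
t 24.95 a,b,z 39.2 604.6 108.9 rot [1.7998e+02 2.0000e-02 8.1860e+01] F [-5.7  0.7 12.6] w 63.0 gf 67.9
shift mm (tool) [ 0.   0.7 -0.1] |d| 1.0
```

Request:
{"fn": "apply_moves", "kwargs": {"xyz": [[0,0,0],[0,0,0],[0,0,-0.02],[0,0,-0.04],[0.03,-0.027,-0.01],[0.05,-0.044,0],[0.05,-0.044,0],[0.05,-0.044,0],[0.05,-0.044,0],[0.023,-0.0215,0]], "yaw": [0,0,0,0,0,0,0,0,0,0], "fingers": [0.8,1,1,1,1,1,1,1,1,1]}}

```text
clock: 26.2
position: [0.4247, 0.223, 0.176]
tool_rot: [-180.0, -0.0, 82.0]
force: [0.4, -0.1, 0.7]
grip_width: 0.0854
gripper_force: 0.0
```

Request:
{"fn": "apply_moves", "kwargs": {"xyz": [[0,0,0.03],[0,0,0.02],[0,0,0],[0,0,0]], "yaw": [0,0,0,0], "fingers": [1,1,1,1]}}

```text
clock: 26.7
position: [0.4273, 0.2212, 0.1269]
tool_rot: [180.0, -0.0, 81.8]
force: [-0.2, 0.1, -0.3]
grip_width: 0.0855
gripper_force: 0.0
```

```bash
python3 st.py 292.5 380.5 30; python3 - <<'E'
from ref import *
c=cam("scene"); d=c["frame"][...,::-1]
a=cv2.resize(d[150:230,150:240],(450,400),interpolation=cv2.INTER_CUBIC);b=cv2.resize(d[150:230,255:325],(350,400),interpolation=cv2.INTER_CUBIC)
cv2.imwrite("pics/t8.png",np.hstack([a,b]))
E
```

```text
t 26.7 a,b,z 279.9 391.4 126.9 rot [ 1.7996e+02 -2.0000e-02  8.1840e+01] F [-0.2  0.1 -0.3] w 85.5 gf 0.0
shift mm (tool) [ 12.6 -10.9  96.9] |d| 98.0
```

View pics/t8.png

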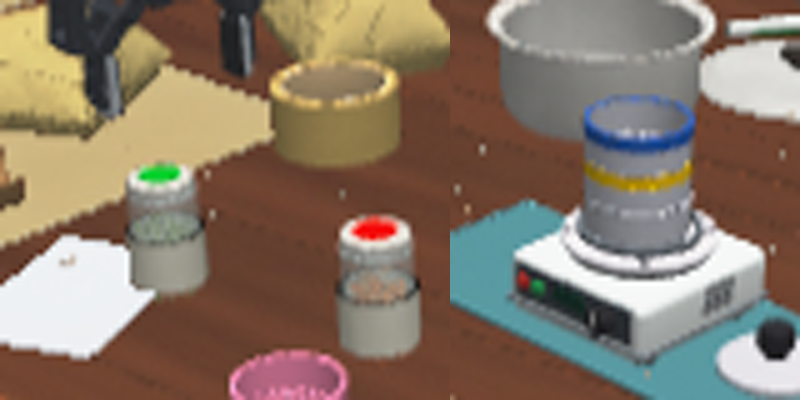

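The stack is complete and straight, blue on yellow on pan. The jar stands clear at (168,230) in the crop; correcting the shortfall and descending.

Request:
{"fn": "apply_moves", "kwargs": {"xyz": [[0.0126,-0.0109,0],[0,0,0.02],[0,0,0.04],[0,0,0.03],[0,0,0.007],[0,0,0],[0,0,0]], "yaw": [0,0,0,0,0,0,0], "fingers": [1,1,1,1,1,1,1]}}

```text
clock: 27.62
position: [0.4191, 0.2358, 0.0308]
tool_rot: [179.9, -0.1, 81.9]
force: [0.8, -0.2, -0.4]
grip_width: 0.0855
gripper_force: 0.0
```

Request:
{"fn": "apply_moves", "kwargs": {"xyz": [[0,0,0],[0,0,0],[0,0,0],[0,0,0],[0,0,0],[0,0,0],[0,0,0]], "yaw": [0,0,0,0,0,0,0], "fingers": [0.8,0.6,0.4,0.3,0.2,0.2,0.2]}}

```text
clock: 28.5
position: [0.4187, 0.2353, 0.0302]
tool_rot: [179.9, -0.0, 81.8]
force: [-0.9, 0.1, 6.4]
grip_width: 0.0445
gripper_force: 60.8
```

```bash
python3 st.py 148.7 605.3 170
```

```text
t 28.5 a,b,z 292.7 380.8 30.2 rot [ 1.7991e+02 -4.0000e-02  8.1840e+01] F [-0.9  0.1  6.4] w 44.5 gf 60.8
shift mm (tool) [-144.   224.5 -139.8] |d| 301.0
```

Request:
{"fn": "apply_moves", "kwargs": {"xyz": [[0,0,-0.03],[0,0,-0.05],[0,0,-0.06],[-0.024,0.0374,0],[-0.024,0.0374,0],[-0.024,0.0374,0],[-0.024,0.0374,0],[-0.024,0.0374,0],[-0.024,0.0375,0],[0,0,0]], "yaw": [0,0,0,0,0,0,0,0,0,0], "fingers": [0.2,0.2,0.2,0.2,0.2,0.2,0.2,0.2,0.2,0.2]}}

```text
clock: 29.75
position: [0.6216, 0.0585, 0.1684]
tool_rot: [180.0, 0.0, 81.7]
force: [-0.5, 0.5, -0.8]
grip_width: 0.0446
gripper_force: 61.7
```

Request:
{"fn": "apply_moves", "kwargs": {"xyz": [[0,0,0.04],[0,0,0.04],[0,0,0.03],[0,0,0.015],[0,0,0],[0,0,0]], "yaw": [0,0,0,0,0,0], "fingers": [0.2,0.2,0.2,0.2,0.2,0.2]}}

```text
clock: 30.5
position: [0.6207, 0.0609, 0.0457]
tool_rot: [179.9, -0.0, 81.9]
force: [0.9, -0.8, -0.6]
grip_width: 0.0444
gripper_force: 61.7
```

```bash
python3 st.py 148.7 605.3 34
```

```text
t 30.5 a,b,z 148.8 605.7 45.7 rot [ 1.7987e+02 -2.0000e-02  8.1870e+01] F [ 0.9 -0.8 -0.6] w 44.4 gf 61.7
shift mm (tool) [-0.1 -0.4 11.7] |d| 12.0
```

Request:
{"fn": "apply_moves", "kwargs": {"xyz": [[0,0,0.006],[0,0,0.003],[0,0,0.002],[0,0,0.001],[0,0,0.001],[0,0,0]], "yaw": [0,0,0,0,0,0], "fingers": [0.2,0.2,0.2,0.2,0.2,0.2]}}

```text
clock: 31.25
position: [0.6197, 0.0607, 0.0341]
tool_rot: [180.0, 0.0, 81.8]
force: [-5.1, -0.5, 14.4]
grip_width: 0.0442
gripper_force: 62.8
```

```bash
python3 st.py 148.7 605.3 34
```

```text
t 31.25 a,b,z 148.4 604.7 34.1 rot [1.7998e+02 1.0000e-02 8.1850e+01] F [-5.1 -0.5 14.4] w 44.2 gf 62.8
shift mm (tool) [0.3 0.6 0.1] |d| 1.0
```

Jar is on the mat. Release, rise, and back away for a clear view.

Request:
{"fn": "apply_moves", "kwargs": {"xyz": [[0,0,0],[0,0,0],[0,0,0],[0,0,-0.03],[0,0,-0.05],[0,0,-0.05],[0,0,-0.05],[0.05,-0.03,0],[0.05,-0.03,0],[0.05,-0.03,0]], "yaw": [0,0,0,0,0,0,0,0,0,0], "fingers": [0.7,1,1,1,1,1,1,1,1,1]}}

```text
clock: 32.5
position: [0.5511, 0.2232, 0.2112]
tool_rot: [180.0, -0.0, 81.8]
force: [0.0, 0.5, -0.0]
grip_width: 0.0857
gripper_force: 0.0
```

Request:
{"fn": "apply_moves", "kwargs": {"xyz": [[0.05,-0.03,0],[0.05,-0.03,0],[0.05,-0.03,0],[0.05,-0.03,0],[0,0,0],[0,0,0],[0,0,0],[0,0,0]], "yaw": [0,0,0,0,0,0,0,0], "fingers": [1,1,1,1,1,1,1,1]}}

```text
clock: 33.5
position: [0.462, 0.4357, 0.2113]
tool_rot: [-180.0, 0.0, 81.7]
force: [-0.3, -0.4, -0.0]
grip_width: 0.0856
gripper_force: 0.0
```

```bash
python3 st.py; python3 - <<'E'
from ref import *
c=cam("top"); f=c["frame"][...,::-1]; d=cam("scene")["frame"][...,::-1]
a=cv2.resize(f[140:240,170:350],(792,440))[:, 196:596] if 0 else cv2.resize(f[145:225,230:340],(440,320),interpolation=cv2.INTER_CUBIC)
b=cv2.resize(d[150:240,230:330],(356,320),interpolation=cv2.INTER_CUBIC)
cv2.imwrite("pics/t9.png",np.hstack([a,b]))
S=np.array([604.7,-47.5])
for n,g in(("green",find(c,620,61,.090,lambda s:cv2.inRange(s,(45,120,80),(68,255,255)),12)),("lid",find(c,588,-156,.018,grey,33.5)),("coarse",find(c,604,-47,.134,blue,32))):
    p=g[0][:2]; print(n,g[0],"shaker y,x",((p-S)@TX).round(1),((p-S)@TY).round(1))
E
```

```text
t 33.5 a,b,z 497.2 395.1 211.3 rot [-1.800e+02  1.000e-02  8.174e+01] F [-0.3 -0.4 -0. ] w 85.6 gf 0.0
green [619.1  62.   11.8] shaker y,x 110.4 -1.4
lid [ 586.6 -155.9   35.3] shaker y,x -109.9 -2.5
coarse [601.3 -46.9  33.4] shaker y,x 0.1 -3.5
```

View pics/t9.png

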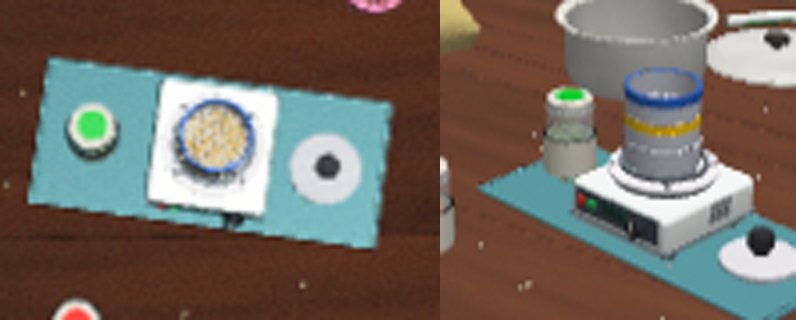

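The picture shows the jar at (92,128), the stack at (215,138) and the lid at (326,168), all upright and centred. Handing in.

```bash
python3 -c "
from rig import robot
print(robot.job_done())"
```

```text
the job is handed in; nothing more can be done
None
```

I built the stack in the ring (pan, then yellow sieve, then blue), stood the green jar on the left strip and laid the lid knob up on the right strip. The last pictures showed all five upright, with jar and lid within about 3 mm of their marks. I handed the job in at about 34 s; no verdict was returned.

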